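# Lay out paint and set the air for a spraying session

## Task

Get the airbrush bench ready. First take the olive-green paint jar out of the shallow tray and stand it upright on the bench midway between the blue-capped thinner bottle and the steel mixing cup, in line with them, setting it down rather than dropping it. Then turn the air regulator's knob until its white pointer end is at the red mark, and after that slide the orange lock fully home over the knob; leave everything else where it stands.

Things in the scene. Friction and masses are not known exactly. Their poses are not given: they have to be found in the camera images.
- jar_olive: Paint jar to be placed: olive-green round jar, 42 mm diameter, 58 mm high, about 70 g, standing in the tray among a gold and a black jar. Origin: centre of its underside; z up along its axis.
- jar_gold: Gold jar, same size, in the tray, a bystander. Origin: centre of its underside.
- jar_black: Black jar, same size, in the tray, a bystander. Origin: centre of its underside.
- tray: Shallow frosted tray fixed to the bench, 270 mm (x) x 130 mm (y), rim 18 mm high, floor 4 mm thick; the three jars stand in a row along its x axis, about 75 mm apart. Origin: centre of its underside.
- thinner: Thinner bottle: white, blue cap and blue label, 60 mm diameter, 140 mm high; reference. The cup's centre is 240 mm from its centre. Origin: centre of its underside.
- mix_cup: Steel mixing cup, open, 64 mm diameter, 55 mm high; reference. Origin: centre of its underside.
- regulator: Air regulator: dark fixed panel, 280 (x) x 100 (y) x 30 mm high, with knob, gauge and orange lock on top. Origin: at bench height under the knob's axis; the panel spans x = -160 to +120 mm. x axis: from lock to knob. A red mark lies on the panel 37 mm from the knob's axis along +x; the gauge (48 mm wide, top 43 mm high) is at x = +86 mm.
- knob_grip (a point): Middle of the knob's bar grip, on the knob's axis, 57 mm above the bench. The bar is 44 mm long, 12 mm wide, 30 mm high (from 42 to 72 mm above the bench), on a 48 mm wide skirt; one end and the line on the skirt are white (the pointer). The point's x axis points along the bar to the pointer end.
- knob (a joint): Knob angle in rad: 0 when the pointer is at the red mark (along the regulator's +x), growing clockwise seen from above; range -1.6 to 1.6; starts well to the clockwise side. Turning friction is light; it stays where left.
- lock_tab (a point): Middle of the orange lock's finger tab, 73 mm above the bench; the tab is 24 mm long (regulator x), 14 mm wide (y), from 56 to 85 mm above the bench. From its foot a flat fork (36 mm wide over its arms, top 56 mm above the bench) reaches 66 mm towards the knob; its arms pass either side of the bar.
- lock (a joint): Travel of the lock in m along the regulator's +x: 0 drawn back, 0.08 fully home with its fork around the knob's bar. Friction about 1.5 N; it stays where left.
- cleaner: Cleaner bottle: white, yellow cap, green label, 58 mm diameter, 130 mm high; bystander. Origin: centre of its underside.
- tape: Yellow tape roll lying flat, 84 mm wide, 18 mm high; bystander.
- brush: Small paint brush lying on the bench, 170 mm long; bystander.
- spray_can: Teal spray can with a clear cover, 66 mm diameter, 185 mm high; bystander. Origin: centre of its underside.

How it is judged (in metres and radians):
On the way, in this order (a step that is already met when the one before it is completed fails the run):
1. the olive jar stands upright, let go, midway between thinner bottle and mixing cup (y of jar_olive in the frame of thinner between -0.014 and 0.014 m and horizontal distance between jar_olive and thinner below 0.134 m and horizontal distance between jar_olive and mix_cup below 0.134 m and height (world z) of jar_olive below 0.006 m and angle between jar_olive's own z axis and vertical below 0.1 rad and contact force between jar_olive and the fingers below 0.1 N and linear speed of jar_olive below 0.02 m/s), for 0.2 s.
2. the knob's pointer is at the red mark, with the lock still drawn back (value of joint knob between -0.1 and 0.1 rad and value of joint lock below 0.03 m), for 0.2 s.
3. the lock is slid fully home over the knob set to the mark (value of joint knob between -0.1 and 0.1 rad and value of joint lock above 0.074 m), for 0.2 s.
At the end, for the whole second after the job is handed in: The olive jar stands released, at rest and upright (within 0.1 rad) on the bench, midway between the thinner bottle and the mixing cup within 14 mm along and 14 mm across the line joining them; the knob is within 0.1 rad of the red mark; the lock has travelled at least 74 of its 80 mm (all of step 1 and all of step 3); the robot touches nothing.
It fails at once if the thinner bottle or the mixing cup is displaced by more than 10 mm (distance of any of thinner, mix_cup from where it was at the start of the episode above 0.01 m).
It fails at once if another jar, bottle, can, tape roll or brush is displaced by more than 20 mm (distance of any of jar_gold, jar_black, cleaner, tape, brush, spray_can from where it was at the start of the episode above 0.02 m).
It fails at once if the olive jar is dropped (falls free of the fingers faster than 0.6 m/s) (contact force between jar_olive and the fingers below 0.05 N and linear speed of jar_olive above 0.6 m/s).
It also fails if it takes over 51 s, if anything falls off the work surface, if the arm or the gripper's body presses on something with over 40 N, if the wrist force passes 120 N, or if a joint passes its speed limit or range.

## Robot

A 7-joint arm with a two-finger parallel gripper is mounted at the origin on the work surface. World frame = base frame: x ahead of the robot, y to its left, z up, the work surface at z = 0. Lengths are in m, angles in degrees, forces in N, time in s.
With the tool pointing down it reaches from about 0.4 to 0.85 m from the base axis. Payload 4.5 kg.
Tool frame: the origin (TCP) lies between the finger pads; the fingertips stand ctrl.tips_ahead ahead of it and the grasp point (between the pads) lies 3 mm ahead of it (ctrl.tips_ahead is the distance from the TCP to the fingertips, in m); z points along the fingers, y is the line along which they close (so a half turn about z gives the same grasp; the last joint's range is limited). The gripper opens to 85 mm and grips with 20 to 120 N. Pads are 22 mm wide; open, the fingers measure 114 mm over their backs; the gripper's body (76 mm by 85 mm) begins 54 mm behind the grasp point. The pads swing forward as they close: fully open they stand 13 mm farther back than shut.
Start: joints at [66.967, 39.483, -11.15, 89.685, 9.013, 51.709, -12.324], TCP at [0.264, -0.567, 0.253] pointing down, gripper open.
Joint ranges: [-172.22, 172.22], [-26.19, 119.32], [-84.43, 86.54], [7.71, 146.69], [-57.33, 237.33], [2.42, 119.75], [-152.13, 152.13]. Speed limits (degrees/s): [147.25, 147.25, 180, 180, 180, 180, 180].

## Interface

Orientations are given as a 3x3 rotation matrix whose columns are the frame's x, y, z axes.
In Python, from cell import read_state, optics, ctrl, search_frame gives the robot as it stands.
- The arm moves only by the shell command python3 -m inch 'ROWS' [FORCE]. ROWS is a JSON object of lists of equal length, an entry for each row: "delta_pos": the shift along the tool's x, y, z in mm, a list of three; "dr": the turn, a rotation vector about the tool's x, y, z in rad, a list of three; "fingers": the opening, from 0 (shut) to 1 (fully open). In form: {"delta_pos": [[x, y, z], ...], "dr": [[ax, ay, az], ...], "fingers": [fingers, ...]}. A call has 1 to 20 rows; each row shifts and turns the commanded pose from where the row before left it, along the tool's axes as they then stand; what a row does not reach is not made up. A row lasts 1/8 s, in which the tool goes at most 62.5 mm and 10.7 degrees, less where a joint would pass 70% of its speed; a pose out of reach is approached as far as the arm can. A call with a gripper value outside its range is refused whole. The fingers move at their own pace and stop on an object; FORCE is the grip in N (left out, the last holds). Time passes only in rows, so rows that do not move let the fingers close. It gives the time, the measured TCP pose, the force, the opening and the grip force at its end, in the units of the state.
- read_state(): the state, without advancing time (a new reading comes with each control period).
- optics.grab_frame(name): name is "scene" or "top" or "wrist"; returns a dict with "frame" (384x512x3 uint8, red, green, blue), "z_map" (384x512 float32, m along the optical axis (not along the pixel's ray), 0 where there is no reading), "vfov" (degrees; the focal length in pixels is half the picture's height over the tangent of half this angle, whatever the lens; pixels are square), "cx", "cy" (the principal point, pixels), "k1" (the pictures are not rectified: a ray, as slopes to the right and down, at radius r is drawn at 1 + k1 r^2 times it, then the intrinsics apply), "extrinsics" (4x4, takes a point from camera to world coordinates). Camera axes: x right, y up, looking along -z (the intrinsics and any distortion apply to the point x, -y, -z); pixel columns grow to the right and rows downward; lengths in m; the calibration is good to about 2 mm. A picture is of the moment at which its call begins.
- ctrl.hand_in(): hands the job in; it is judged then, once.
Trained networks look in the newest picture that a camera, given by its name, has taken for a name from the list of things; names that differ only in an ending like _2 or _b are one class to them, and where a whole thing is asked for, a point or a joint stands for the part that bears it (a point fixed in the world has none). Each returns a list of dicts, best first, with "p" (0 to 1); they miss things now and then, are a little off and sometimes report something else, mostly with a low value. They report only what shows in the picture. A call takes as long as a camera call.
- search_frame(camera, target): "centre" ([x, y, z] in m, in the coordinates of the camera as it stood for that picture, good to about 4 mm: the middle of the surface that is visible of it).
The state is a dict: "t": time; "q": joint angles; "qvel": joint speeds; "effort": joint torques, N m; "tool_pos": TCP position; "orientation": TCP orientation; "wrist_force": force on the tool from outside, world axes, zero at the start; "ft_torque": the same for the moment, N m; "width": finger opening in m; "grasp_force": force on a finger pad.
Only numpy, scipy, OpenCV 4.12 (cv2) and the standard library are available. Lean on these libraries where they do the work, as an engineer would, in place of code of your own. Each camera call takes 0.05 s, during which the arm holds its last target. There are 200 camera calls.

## Working session

There is one attempt and no reset: what is moved stays moved. The work goes in short steps, Python scripts to look and compute and a shell command to move; the robot and the scene stay as the last step left them, time stands still between calls to the robot, and variables do not carry over. Pictures are saved under pics/ and viewed, at most 10 in all, crops included, and the job is handed in when it is done.

```bash
mkdir -p pics; ls
cat > h.py <<'E'
import numpy as np, cv2, json
from cell import read_state, optics, ctrl, search_frame
def world(f,p): return (f["extrinsics"]@np.r_[p,1])[:3]
def K(f):
    h=f["frame"].shape[0]; fl=h/2/np.tan(np.radians(f["vfov"])/2); return fl
def cloud(f):
    fl=K(f); z=f["z_map"]; h,w=z.shape; v,u=np.mgrid[:h,:w].astype(float)
    x=(u-f["cx"])/fl; y=(v-f["cy"])/fl; a,b=x.copy(),y.copy()
    for _ in range(8):
        s=1+f["k1"]*(a*a+b*b); a,b=x/s,y/s
    P=np.stack([a*z,-b*z,-z,np.ones_like(z)],-1)@f["extrinsics"].T
    P[z==0]=np.nan; return P[...,:3]
def proj(f,p):
    c=np.linalg.inv(f["extrinsics"])@np.r_[p,1]; a,b=c[0]/-c[2],-c[1]/-c[2]; s=1+f["k1"]*(a*a+b*b)
    return np.array([f["cx"]+K(f)*a*s, f["cy"]+K(f)*b*s])
def save(f,n): cv2.imwrite("pics/"+n,f["frame"][...,::-1])
E
python3 - <<'E'
from h import *
names="jar_olive jar_gold jar_black tray thinner mix_cup regulator knob_grip lock_tab cleaner tape brush spray_can".split()
im=[]
for c in ["top","scene"]:
    f=optics.grab_frame(c); im.append(f["frame"])
    print(c,f["vfov"],f["k1"],f["extrinsics"].round(3).tolist())
    for n in names:
        print(n,[(world(f,r["centre"]).round(3).tolist(),proj(f,world(f,r["centre"])).round().tolist(),round(r["p"],2)) for r in search_frame(c,n)[:2]])
    cv2.imwrite(f"pics/{c}0.png",f["frame"][...,::-1])
s=read_state();print(s["tool_pos"],s["orientation"],s["t"],s["width"],ctrl.tips_ahead)
E
```

```text
pics
top 47.107520514678534 0.05816455644309554 [[0.022, 0.998, -0.062, 0.439], [-1.0, 0.022, 0.003, 0.09], [0.004, 0.062, 0.998, 1.359], [0.0, 0.0, 0.0, 1.0]]
jar_olive [([0.503, 0.291, 0.063], [182.0, 198.0], 0.45)]
jar_gold [([0.577, 0.277, 0.063], [187.0, 173.0], 0.45)]
jar_black [([0.432, 0.304, 0.069], [176.0, 222.0], 0.58)]
tray [([0.499, 0.297, 0.004], [183.0, 200.0], 0.55)]
thinner [([0.411, 0.006, 0.105], [279.0, 232.0], 0.93)]
mix_cup [([0.652, 0.001, 0.016], [280.0, 152.0], 0.63), ([0.798, 0.092, 0.023], [251.0, 104.0], 0.19)]
regulator [([0.564, -0.325, 0.033], [388.0, 183.0], 0.8)]
knob_grip [([0.796, 0.097, 0.02], [249.0, 105.0], 0.75), ([0.774, -0.182, 0.09], [345.0, 108.0], 0.57)]
lock_tab [([0.477, -0.314, 0.055], [386.0, 211.0], 0.56)]
cleaner [([0.776, -0.18, 0.091], [345.0, 107.0], 0.89)]
tape [([0.797, 0.094, 0.024], [251.0, 104.0], 0.55), ([0.579, -0.335, 0.042], [392.0, 177.0], 0.23)]
brush [([0.319, -0.264, 0.023], [366.0, 264.0], 0.89), ([0.771, -0.181, 0.09], [345.0, 109.0], 0.36)]
spray_can [([0.591, 0.48, 0.17], [106.0, 162.0], 0.65)]
scene 43.21918430374
[... 583 characters left out ...]
.572, -0.318, 0.034], [170.0, 119.0], 0.91), ([0.477, -0.315, 0.062], [196.0, 102.0], 0.22)]
knob_grip [([0.586, -0.325, 0.046], [164.0, 117.0], 0.71)]
lock_tab [([0.475, -0.314, 0.06], [197.0, 103.0], 0.51)]
cleaner [([0.784, -0.175, 0.074], [123.0, 171.0], 0.65), ([0.794, 0.086, 0.019], [161.0, 253.0], 0.44)]
tape [([0.794, 0.087, 0.019], [161.0, 254.0], 0.65)]
brush [([0.317, -0.259, 0.018], [249.0, 105.0], 0.92)]
spray_can [([0.611, 0.504, 0.173], [316.0, 334.0], 0.81)]
[ 0.26388768 -0.56655723  0.25328493] [[ 9.06502844e-01  4.22199709e-01  1.81354715e-05]
 [ 4.22199708e-01 -9.06502844e-01  1.76135296e-05]
 [ 2.38762836e-05 -8.30992391e-06 -1.00000000e+00]] 1.4 0.08540472315425128 0.022
```

Run:
```python
from h import *
f=optics.grab_frame("top"); P=cloud(f)
cv2.imwrite("pics/top1.png",cv2.resize(f["frame"][60:300,60:460,::-1],(800,480),interpolation=cv2.INTER_CUBIC))
def top(n,c,r,zlo,zhi):
    m=(np.hypot(P[...,0]-c[0],P[...,1]-c[1])<r)&(P[...,2]>zlo)&(P[...,2]<zhi)
    (v,u)=np.nonzero(m); q=P[m]; ce,rad=cv2.minEnclosingCircle(q[:,:2].astype(np.float32))
    print(n,m.sum(),q.mean(0).round(4),np.round(ce,4),round(rad,4),np.nanmedian(q[:,2]).round(4))
top("olive",(.503,.291),.036,.05,.075)
top("gold",(.577,.277),.036,.05,.075)
top("black",(.432,.304),.036,.05,.075)
top("thin",(.411,.006),.05,.1,.16)
top("thin_top",(.411,.006),.05,.13,.16)
top("cup",(.648,-.003),.05,.045,.07)
top("tab",(.476,-.314),.03,.07,.1)
top("bar",(.586,-.325),.035,.064,.08)
top("gauge",(.66,-.34),.05,.039,.05)
m=(np.hypot(P[...,0]-.58,P[...,1]+.33)<.035)&(P[...,2]>.064); q=P[m][:,:2].astype(np.float32); print(cv2.minAreaRect(q))
m=(abs(P[...,0]-.56)<.2)&(abs(P[...,1]+.325)<.1)&(P[...,2]>.024)&(P[...,2]<.037); q=P[m][:,:2].astype(np.float32); print(cv2.minAreaRect(q))
m=(abs(P[...,0]-.56)<.2)&(abs(P[...,1]+.325)<.1)&(P[...,2]>.05);print(P[m][::3].round(3).tolist())
```

```text
olive 135 [0.5072 0.2954 0.0626] [0.5077 0.2963] 0.019 0.0626
gold 136 [0.577  0.2796 0.0622] [0.5777 0.2802] 0.0191 0.0624
black 147 [0.4296 0.3093 0.0624] [0.4299 0.3097] 0.02 0.0626
thin 177 [0.4078 0.0008 0.1216] [ 0.406  -0.0024] 0.0247 0.1114
thin_top 80 [ 4.071e-01 -1.000e-04  1.405e-01] [ 0.4074 -0.0005] 0.0136 0.1408
cup 113 [0.6489 0.0052 0.0539] [0.6468 0.0065] 0.0316 0.0544
tab 57 [ 0.4584 -0.3174  0.0835] [ 0.4582 -0.3184] 0.0129 0.0842
bar 70 [ 0.5816 -0.334   0.0723] [ 0.5828 -0.3343] 0.0234 0.0721
gauge 195 [ 0.6662 -0.3457  0.0436] [ 0.6662 -0.3449] 0.0253 0.0435
((0.5817462205886841, -0.33456867933273315), (0.012227008119225502, 0.04580220580101013), 12.273293495178223)
((0.5623160600662231, -0.33336079120635986), (0.13313716650009155, 0.2907332479953766), 76.05392456054688)
[[0.669, -0.345, 0.052], [0.589, -0.341, 0.072], [0.588, -0.349, 0.076], [0.586, -0.326, 0.067], [0.585, -0.331, 0.075], [0.586, -0.341, 0.071], [0.586, -0.35, 0.072], [0.583, -0.313, 0.061], [0.582, -0.318, 0.072], [0.582, -0.326, 0.073], [0.582, -0.335, 0.074], [0.583, -0.343, 0.075], [0.583, 
[... 1735 characters left out ...]
25, 0.088], [0.462, -0.302, 0.059], [0.463, -0.311, 0.059], [0.462, -0.312, 0.084], [0.463, -0.319, 0.087], [0.463, -0.339, 0.054], [0.46, -0.308, 0.057], [0.46, -0.311, 0.076], [0.46, -0.317, 0.085], [0.46, -0.324, 0.088], [0.457, -0.303, 0.055], [0.457, -0.311, 0.068], [0.457, -0.315, 0.084], [0.457, -0.323, 0.084], [0.454, -0.301, 0.054], [0.454, -0.309, 0.054], [0.454, -0.311, 0.077], [0.454, -0.316, 0.087], [0.454, -0.325, 0.087], [0.451, -0.304, 0.052], [0.451, -0.31, 0.063], [0.451, -0.311, 0.085], [0.451, -0.32, 0.083], [0.448, -0.299, 0.05], [0.448, -0.304, 0.061], [0.448, -0.311, 0.078], [0.448, -0.317, 0.085], [0.448, -0.326, 0.083], [0.445, -0.323, 0.058], [0.445, -0.323, 0.084]]
```

View pics/top1.png

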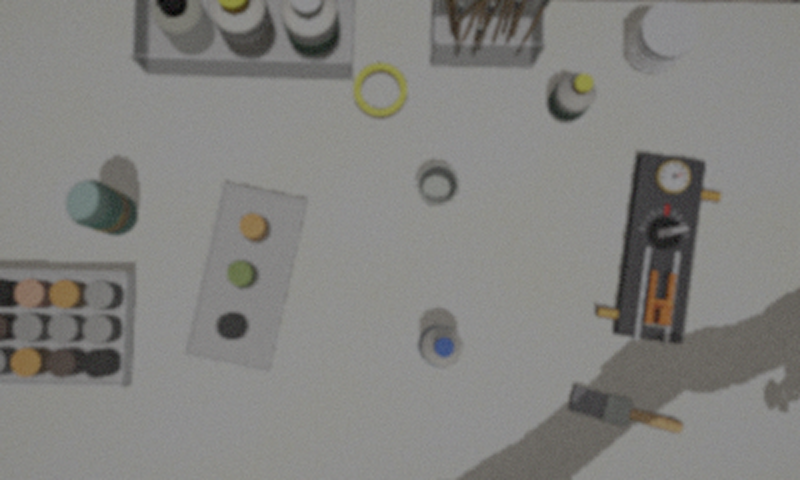

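```bash
python3 -m inch '{"delta_pos":[[0,0,0],[0,0,0],[0,0,0],[0,0,0],[12.5,-49.7,0],[12.5,-49.7,0],[12.5,-49.7,0],[12.5,-49.7,0],[12.5,-49.7,0],[12.5,-49.7,0],[12.5,-49.7,0],[12.5,-49.7,0],[12.5,-49.7,0]],"dr":[[0,0,0.158],[0,0,0.158],[0,0,0.158],[0,0,0.158],[0,0,0],[0,0,0],[0,0,0],[0,0,0],[0,0,0],[0,0,0],[0,0,0],[0,0,0],[0,0,0]],"fingers":[1,1,1,1,1,1,1,1,1,1,1,1,1]}'
python3 -m inch '{"delta_pos":[[-4.2,-49.7,0],[-4.2,-49.7,0],[-4.2,-49.7,0],[-4.2,-49.7,0],[-4.2,-49.7,0],[-4.2,-49.7,0],[-4.2,-49.7,0],[-4.2,-49.7,-5],[-4.2,-49.7,-5],[0,0,0]],"dr":[[0,0,0],[0,0,0],[0,0,0],[0,0,0],[0,0,0],[0,0,0],[0,0,0],[0,0,0],[0,0,0],[0,0,0]],"fingers":[1,1,1,1,1,1,1,1,1,1]}'
cat >> h.py <<'E'
def go(t,yaw=None):
    "tool-axes delta in mm to world target, after yawing (tool x to angle yaw deg)"
    s=read_state(); R=np.array(s["orientation"]); p=np.array(s["tool_pos"])
    a=np.degrees(np.arctan2(R[1,0],R[0,0])); dz=0
    if yaw is not None:
        dz=np.radians(a-yaw); c,q=np.cos(dz),np.sin(dz); R=R@np.array([[c,-q,0],[q,c,0],[0,0,1]])
    print("t",round(s["t"],2),"tcp",p.round(4),"yaw",a.round(2),"z",R[:,2].round(4),"delta mm",(R.T@(np.array(t)-p)*1000).round(1),"dr z",round(dz,3),"w",s["width"],"q7",round(s["q"][6],1))
E
python3 - <<'E'
from h import *
go((.5077,.296,.045),-11.3)
f=optics.grab_frame("wrist");P=cloud(f);print([world(f,r["centre"]).round(4) for r in search_frame("wrist","jar_olive")])
m=(np.hypot(P[...,0]-.5077,P[...,1]-.296)<.036)&(P[...,2]>.055)&(P[...,2]<.072);print(P[m].mean(0),cv2.minEnclosingCircle(P[m][:,:2].astype(np.float32)))
E
```

```text
t: 3.08
tool_pos: [0.4623, -0.1483, 0.2535]
orientation: [[0.981, -0.195, 0.001], [-0.195, -0.981, -0.0], [0.001, 0.0, -1.0]]
wrist_force: [0.9, -0.5, -0.5]
width: 0.0853
grasp_force: 0.0
t: 4.32
tool_pos: [0.5107, 0.3025, 0.2634]
orientation: [[0.982, -0.187, 0.001], [-0.187, -0.982, 0.005], [0.0, -0.005, -1.0]]
wrist_force: [0.1, -0.3, 0.7]
width: 0.0857
grasp_force: 0.0
t 4.33 tcp [0.5107 0.3025 0.2634] yaw -10.78 z [ 9.0e-04  4.5e-03 -1.0e+00] delta mm [ -1.7   8.  218.3] dr z 0.009 w 0.08566985054634632 q7 -130.9
[array([0.5091, 0.2939, 0.0629])]
[0.50712884 0.29756004 0.06268344] ((0.5061819553375244, 0.29767370223999023), 0.019144287332892418)
```

```bash
python3 -m inch '{"delta_pos":[[-1.2,3.5,40],[-1.2,3.5,40],[0,0,40],[0,0,40],[0,0,0]],"dr":[[0,0,0],[0,0,0],[0,0,0],[0,0,0],[0,0,0]],"fingers":[1,1,1,1,1]}'
python3 - <<'E'
from h import *
go((.507,.2968,.045),-11.3)
E
```

```text
t: 5.05
tool_pos: [0.5061, 0.2869, 0.101]
orientation: [[0.98, -0.197, -0.005], [-0.197, -0.98, -0.004], [-0.004, 0.005, -1.0]]
wrist_force: [-0.5, 0.4, -0.1]
width: 0.0851
grasp_force: 0.0
t 5.05 tcp [0.5061 0.2869 0.101 ] yaw -11.37 z [-0.0055 -0.0045 -1.    ] delta mm [ -0.8 -10.2  56. ] dr z -0.001 w 0.08510719524860201 q7 -129.4
```

```bash
python3 -m inch '{"delta_pos":[[-0.5,-5,10],[0,-5,10],[0,0,10],[0,0,10],[0,0,0],[0,0,0]],"dr":[[0,0,0],[0,0,0],[0,0,0],[0,0,0],[0,0,0],[0,0,0]],"fingers":[1,1,1,1,1,1]}'
python3 - <<'E'
from h import *
go((.507,.2968,.045),-11.3)
E
```

```text
t: 5.8
tool_pos: [0.5094, 0.2996, 0.0634]
orientation: [[0.981, -0.195, 0.0], [-0.195, -0.981, -0.0], [0.0, 0.0, -1.0]]
wrist_force: [0.1, 0.7, -1.2]
width: 0.0853
grasp_force: 0.0
t 5.8 tcp [0.5094 0.2996 0.0634] yaw -11.25 z [ 2.e-04 -1.e-04 -1.e+00] delta mm [-1.8  3.3 18.4] dr z 0.001 w 0.08528776405674492 q7 -129.8
```

```bash
python3 -m inch '{"delta_pos":[[-1,1.5,9],[-0.8,1.5,9],[0,0,0],[0,0,0],[0,0,0],[0,0,0],[0,0,0],[0,0,0],[0,0,0]],"dr":[[0,0,0],[0,0,0],[0,0,0],[0,0,0],[0,0,0],[0,0,0],[0,0,0],[0,0,0],[0,0,0]],"fingers":[1,1,1,0.2,0.2,0.2,0.2,0.2,0.2]}' 30
python3 - <<'E'
from h import *
go((.5275,.003,.15),0)
E
```

```text
t: 6.92
tool_pos: [0.5071, 0.2973, 0.0458]
orientation: [[0.981, -0.195, 0.001], [-0.195, -0.981, 0.0], [0.001, -0.0, -1.0]]
wrist_force: [-0.6, 0.1, 5.1]
width: 0.0402
grasp_force: 30.2
t 6.92 tcp [0.5071 0.2973 0.0458] yaw -11.25 z [ 6.e-04  3.e-04 -1.e+00] delta mm [  20.4  294.2 -104.2] dr z -0.196 w 0.04017427067404274 q7 -129.6
```

```bash
python3 -m inch '{"delta_pos":[[0,0,-15],[0,0,-30],[0,0,-30],[4,15,0],[9,33,0],[9,33,0],[10,38,0],[10,38,0],[10,38,0],[9,33,0],[9,33,0],[5,16,0],[2.4,7.7,0],[0,0,0],[0,0,0],[0,0,0]],"dr":[[0,0,0],[0,0,0],[0,0,0],[0,0,0],[0,0,0],[0,0,0],[0,0,0],[0,0,0],[0,0,0],[0,0,0],[0,0,0],[0,0,0],[0,0,0],[0,0,0],[0,0,0],[0,0,0]],"fingers":[0.2,0.2,0.2,0.2,0.2,0.2,0.2,0.2,0.2,0.2,0.2,0.2,0.2,0.2,0.2,0.2]}'
python3 - <<'E'
from h import *
go((.5275,.003,.043))
f=optics.grab_frame("top"); P=cloud(f)
for n,c,lo,hi in (("thin",(.4073,0),.13,.16),("cup",(.648,.006),.045,.07)):
    m=(np.hypot(P[...,0]-c[0],P[...,1]-c[1])<.045)&(P[...,2]>lo)&(P[...,2]<hi);print(n,m.sum(),P[m].mean(0).round(4),cv2.minEnclosingCircle(P[m][:,:2].astype(np.float32)))
f=optics.grab_frame("scene"); P=cloud(f)
for n,c,lo,hi in (("thin",(.4073,0),.13,.16),("cup",(.648,.006),.045,.07)):
    m=(np.hypot(P[...,0]-c[0],P[...,1]-c[1])<.045)&(P[...,2]>lo)&(P[...,2]<hi);print(n,m.sum(),P[m].mean(0).round(4),cv2.minEnclosingCircle(P[m][:,:2].astype(np.float32)))
cv2.imwrite("pics/s1.png",cv2.resize(f["frame"][50:350,50:450,::-1],(800,600)))
E
```

```text
t: 8.93
tool_pos: [0.5273, 0.0042, 0.1203]
orientation: [[0.981, -0.193, -0.0], [-0.193, -0.981, 0.001], [-0.0, -0.001, -1.0]]
wrist_force: [0.7, -0.2, -0.5]
width: 0.0395
grasp_force: 30.6
t 8.93 tcp [0.5273 0.0042 0.1203] yaw -11.13 z [-0.e+00  6.e-04 -1.e+00] delta mm [ 0.4  1.1 77.3] dr z 0 w 0.03947479032255197 q7 -107.6
thin 0 [nan nan nan] ((0.0, 0.0), 0.0)
cup 95 [0.6525 0.0043 0.0543] ((0.646700382232666, 0.006179834716022015), 0.03147108107805252)
thin 86 [0.4092 0.003  0.139 ] ((0.40721240639686584, 0.0019685111474245787), 0.015395554713904858)
cup 165 [0.6467 0.0062 0.0529] ((0.6466600894927979, 0.007147820666432381), 0.033609140664339066)<stdin>:5: RuntimeWarning: Mean of empty slice.
  ret = um.true_divide(
```

View pics/s1.png

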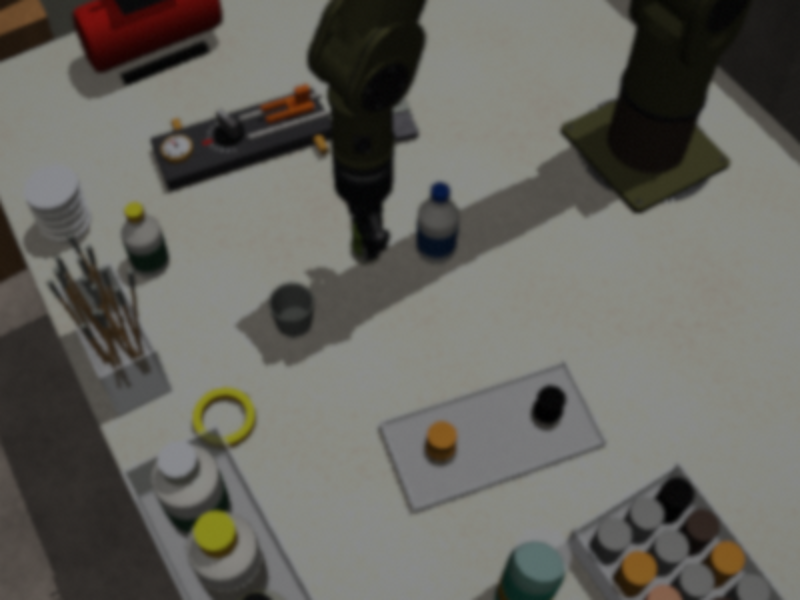

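```bash
python3 -m inch '{"delta_pos":[[0.2,0,20],[0,0,20],[0,0,15],[0,0,10],[0,0,6],[0,0,3],[0,0,0],[0,0,0]],"dr":[[0,0,0],[0,0,0],[0,0,0],[0,0,0],[0,0,0],[0,0,0],[0,0,0],[0,0,0]],"fingers":[0.2,0.2,0.2,0.2,0.2,0.2,0.2,0.2]}'
python3 -m inch '{"delta_pos":[[0,0,1.5],[0,0,1],[0,0,0]],"dr":[[0,0,0],[0,0,0],[0,0,0]],"fingers":[0.2,0.2,0.2]}'
```

```text
t: 10.02
tool_pos: [0.5278, 0.0028, 0.0466]
orientation: [[0.981, -0.195, 0.001], [-0.195, -0.981, -0.0], [0.001, -0.0, -1.0]]
wrist_force: [0.6, -0.7, -1.0]
width: 0.0399
grasp_force: 30.6
t: 10.4
tool_pos: [0.5275, 0.0029, 0.0438]
orientation: [[0.981, -0.195, -0.0], [-0.195, -0.981, -0.0], [-0.0, 0.0, -1.0]]
wrist_force: [-0.9, -1.0, -0.6]
width: 0.0399
grasp_force: 30.6
```

```bash
python3 -m inch '{"delta_pos":[[0,0,1],[0,0,0.5],[0,0,0]],"dr":[[0,0,0],[0,0,0],[0,0,0]],"fingers":[0.2,0.2,0.2]}'
python3 -m inch '{"delta_pos":[[0,0,0.7],[0,0,0]],"dr":[[0,0,0],[0,0,0]],"fingers":[0.2,0.2]}'
```

```text
t: 10.78
tool_pos: [0.5275, 0.0028, 0.0422]
orientation: [[0.981, -0.195, -0.0], [-0.195, -0.981, -0.0], [-0.0, 0.0, -1.0]]
wrist_force: [0.7, -0.2, -1.6]
width: 0.0403
grasp_force: 30.6
t: 11.02
tool_pos: [0.5276, 0.0028, 0.0419]
orientation: [[0.981, -0.195, 0.0], [-0.195, -0.981, -0.0], [0.0, 0.0, -1.0]]
wrist_force: [-0.1, -0.0, 3.2]
width: 0.0399
grasp_force: 31.0
```

Contact (3 N). Open gently, then rise.

```bash
python3 -m inch '{"delta_pos":[[0,0,0],[0,0,0],[0,0,0],[0,0,0],[0,0,0],[0,0,-15],[0,0,-30],[0,0,-40],[0,0,-40],[0,0,-30],[0,0,0]],"dr":[[0,0,0],[0,0,0],[0,0,0],[0,0,0],[0,0,0],[0,0,0],[0,0,0],[0,0,0],[0,0,0],[0,0,0],[0,0,0]],"fingers":[0.55,0.65,0.8,1,1,1,1,1,1,1,1]}'
python3 - <<'E'
from h import *
f=optics.grab_frame("wrist"); P=cloud(f)
m=(np.hypot(P[...,0]-.5275,P[...,1]-.003)<.045)&(P[...,2]>.05)&(P[...,2]<.07);print(P[m].mean(0).round(4),cv2.minEnclosingCircle(P[m][:,:2].astype(np.float32)))
go((.5817,-.3345,.2),-77.7)
E
```

```text
t: 12.4
tool_pos: [0.529, 0.0028, 0.1996]
orientation: [[0.981, -0.195, 0.006], [-0.195, -0.981, 0.0], [0.006, -0.001, -1.0]]
wrist_force: [-1.0, 0.1, -0.6]
width: 0.0854
grasp_force: 0.0
[0.528  0.0031 0.0586] ((0.5268380641937256, 0.003349941922351718), 0.019240982830524445)
t 12.45 tcp [0.528  0.0028 0.1981] yaw -11.25 z [ 2.9e-03  1.0e-04 -1.0e+00] delta mm [341.   19.4  -1.8] dr z 1.16 w 0.08541372491965511 q7 -107.3
```

```bash
python3 -m inch '{"delta_pos":[[0,0,0],[0,0,0],[0,0,0],[0,0,0],[0,0,0],[0,0,0],[0,0,0],[0,0,0],[0,0,0],[0,0,0],[0,0,0],[0,0,0]],"dr":[[0,0,-0.165],[0,0,-0.165],[0,0,-0.165],[0,0,-0.165],[0,0,-0.165],[0,0,-0.165],[0,0,-0.165],[0,0,-0.165],[0,0,-0.165],[0,0,-0.165],[0,0,-0.165],[0,0,-0.165]],"fingers":[0.5,0.5,0.5,0.5,0.5,0.5,0.5,0.5,0.5,0.5,0.5,0.5]}'
python3 -m inch '{"delta_pos":[[-20,-1.2,0],[-42.6,-2.4,0],[-42.6,-2.4,0],[-42.6,-2.4,0],[-42.6,-2.4,0],[-42.6,-2.4,0],[-42.6,-2.4,0],[-42.6,-2.4,0],[-22.6,-1.2,0],[0,0,0],[0,0,0],[0,0,0]],"dr":[[0,0,0],[0,0,0],[0,0,0],[0,0,0],[0,0,0],[0,0,0],[0,0,0],[0,0,0],[0,0,0],[0,0,0],[0,0,0],[0,0,0]],"fingers":[0.5,0.5,0.5,0.5,0.5,0.5,0.5,0.5,0.5,0.5,0.5,0.5]}'
python3 - <<'E'
from h import *
f=optics.grab_frame("wrist"); P=cloud(f); save(f,"w1.png")
m=(np.hypot(P[...,0]-.5817,P[...,1]+.3345)<.035)&(P[...,2]>.064)&(P[...,2]<.08);q=P[m]
print(m.sum(),q.mean(0).round(4),cv2.minAreaRect(q[:,:2].astype(np.float32)))
m=(np.hypot(P[...,0]-.458,P[...,1]+.318)<.03)&(P[...,2]>.075)&(P[...,2]<.095);q=P[m]
if m.any(): print(m.sum(),q.mean(0).round(4),cv2.minAreaRect(q[:,:2].astype(np.float32)))
go((.5817,-.3345,.07),102.3)
E
```

```text
t: 13.95
tool_pos: [0.5265, 0.0027, 0.1955]
orientation: [[-0.217, 0.976, -0.003], [0.976, 0.217, -0.0], [0.0, -0.003, -1.0]]
wrist_force: [-0.6, 0.4, 0.1]
width: 0.0425
grasp_force: 0.0
t: 15.45
tool_pos: [0.5809, -0.3322, 0.1966]
orientation: [[-0.214, 0.977, -0.0], [0.977, 0.214, 0.001], [0.001, -0.0, -1.0]]
wrist_force: [0.4, 0.2, 0.4]
width: 0.0428
grasp_force: 0.0
615 [ 0.581  -0.3344  0.0728] ((0.5814139246940613, -0.33572056889533997), (0.01142830029129982, 0.04490737244486809), 12.062337875366211)
568 [ 0.4581 -0.3187  0.0842] ((0.4566825032234192, -0.31989020109176636), (0.014512346126139164, 0.02451740950345993), 82.87100982666016)
t 15.5 tcp [ 0.581  -0.3326  0.1967] yaw 102.35 z [-2.e-04  7.e-04 -1.e+00] delta mm [ -2.1   0.3 126.7] dr z 0.001 w 0.043009822862951255 q7 11.5
```

View pics/w1.png

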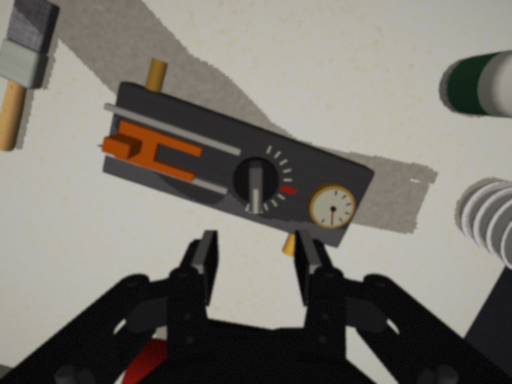

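```bash
python3 -m inch '{"delta_pos":[[-1.5,0,30],[-1,0,35],[0,0,30],[0,0,20],[0,0,8],[0,0,4],[0,0,0],[0,0,0],[0,0,0],[0,0,0]],"dr":[[0,0,0],[0,0,0],[0,0,0],[0,0,0],[0,0,0],[0,0,0],[0,0,0],[0,0,0],[0,0,0],[0,0,0]],"fingers":[0.5,0.5,0.5,0.5,0.5,0.5,0.5,0.5,0.5,0.5]}' 20
python3 - <<'E'
from h import *
go((.5813,-.335,.07),102)
E
```

```text
t: 16.75
tool_pos: [0.5814, -0.3369, 0.0699]
orientation: [[-0.211, 0.977, 0.0], [0.977, 0.211, -0.0], [-0.0, 0.0, -1.0]]
wrist_force: [-0.8, -0.9, 0.7]
width: 0.0424
grasp_force: 0.0
t 16.75 tcp [ 0.5814 -0.3369  0.0699] yaw 102.2 z [ 4.e-04 -2.e-04 -1.e+00] delta mm [ 1.8  0.2 -0.1] dr z 0.003 w 0.04241915661706877 q7 6.7
```

```bash
python3 -m inch '{"delta_pos":[[1.8,0,0],[0,0,0],[0,0,0],[0,0,0],[0,0,0]],"dr":[[0,0,0],[0,0,0],[0,0,0],[0,0,0],[0,0,0]],"fingers":[0.5,0.05,0.05,0.05,0.05]}' 20
python3 -m inch '{"delta_pos":[[0,0,0],[0,0,0],[0,0,0],[0,0,0],[0,0,0],[0,0,0],[0,0,0],[0,0,0],[0,0,0],[0,0,0],[0,0,0],[0,0,0],[0,0,0],[0,0,0]],"dr":[[0,0,-0.103],[0,0,-0.103],[0,0,-0.103],[0,0,-0.103],[0,0,-0.103],[0,0,-0.103],[0,0,-0.103],[0,0,-0.103],[0,0,-0.103],[0,0,-0.103],[0,0,-0.103],[0,0,-0.103],[0,0,0],[0,0,0]],"fingers":[0.05,0.05,0.05,0.05,0.05,0.05,0.05,0.05,0.05,0.05,0.05,0.05,0.05,0.05]}'
python3 - <<'E'
from h import *
go((.5813,-.335,.07),172.87)
E
```

```text
t: 17.38
tool_pos: [0.5811, -0.3349, 0.0697]
orientation: [[-0.212, 0.977, 0.0], [0.977, 0.212, 0.0], [-0.0, 0.0, -1.0]]
wrist_force: [0.5, 1.0, -0.1]
width: 0.0118
grasp_force: 25.7
t: 19.12
tool_pos: [0.5806, -0.3355, 0.0697]
orientation: [[-0.992, 0.124, -0.001], [0.124, 0.992, -0.001], [0.001, -0.001, -1.0]]
wrist_force: [-1.9, -0.5, 2.4]
width: 0.0115
grasp_force: 26.0
t 19.12 tcp [ 0.5806 -0.3355  0.0697] yaw 172.9 z [-6.e-04 -9.e-04 -1.e+00] delta mm [-0.6  0.6 -0.3] dr z 0.001 w 0.011477415995870566 q7 67.4
```

```bash
python3 -m inch '{"delta_pos":[[0,0,0],[0,0,0],[0,0,0],[0,0,-20],[0,0,-40],[0,0,-40],[0,0,-20],[20,0,0],[35,0,0],[35,0,0],[25,0,0],[10,0,0],[0,0,0],[0,0,0],[0,0,0]],"dr":[[0,0,0],[0,0,0],[0,0,0],[0,0,0],[0,0,0],[0,0,0],[0,0,0],[0,0,0],[0,0,0],[0,0,0],[0,0,0],[0,0,0],[0,0,0],[0,0,0],[0,0,0]],"fingers":[0.5,0.5,0.5,0.5,0.5,0.5,0.5,0.5,0.5,0.5,0.5,0.5,0.5,0.5,0.5]}'
python3 - <<'E'
from h import *
for n in ("wrist","top"):
    f=optics.grab_frame(n); P=cloud(f); save(f,n+"2.png")
    for c,r,lo,hi in (((.5813,-.335),.035,.064,.08),((.4575,-.319),.03,.075,.095)):
        m=(np.hypot(P[...,0]-c[0],P[...,1]-c[1])<r)&(P[...,2]>lo)&(P[...,2]<hi);q=P[m]
        if m.any(): print(n,m.sum(),q.mean(0).round(4),cv2.minAreaRect(q[:,:2].astype(np.float32)))
    if n=="wrist":
      m=(abs(P[...,0]-.56)<.2)&(abs(P[...,1]+.33)<.07)&(P[...,2]>.026)&(P[...,2]<.034);print(cv2.minAreaRect(P[m][:,:2].astype(np.float32)))
go((.4573,-.3192,.080),172.87)
E
```

```text
t: 21.0
tool_pos: [0.4579, -0.3196, 0.1896]
orientation: [[-0.993, 0.121, 0.001], [0.121, 0.993, 0.0], [-0.001, 0.0, -1.0]]
wrist_force: [0.6, -0.1, -0.2]
width: 0.0424
grasp_force: 0.0
wrist 464 [ 0.5777 -0.3352  0.0721] ((0.5806617736816406, -0.3354954123497009), (0.011802407912909985, 0.04497874900698662), 82.83052825927734)
wrist 477 [ 0.4545 -0.3198  0.085 ] ((0.4559129774570465, -0.3198671042919159), (0.013825824484229088, 0.023800967261195183), 83.05659484863281)
((0.5375649929046631, -0.33009418845176697), (0.10046660900115967, 0.24190178513526917), 83.09516906738281)
top 75 [ 0.5825 -0.3348  0.0719] ((0.5829617977142334, -0.3353728652000427), (0.014351220801472664, 0.043298255652189255), 81.71449279785156)
top 16 [ 0.4496 -0.3175  0.0831] ((0.4496053457260132, -0.3179030418395996), (0.016805920749902725, 0.005670103244483471), 80.821533203125)
t 21.1 tcp [ 0.4575 -0.3196  0.1895] yaw 173.04 z [ 6.e-04  2.e-04 -1.e+00] delta mm [  0.3   0.3 109.5] dr z 0.003 w 0.04250830929989176 q7 67.6
```

View pics/wrist2.png

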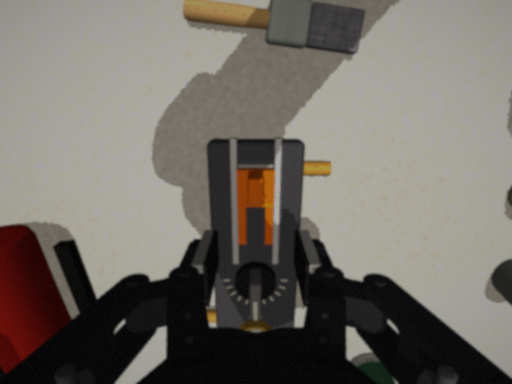

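```bash
python3 -m inch '{"delta_pos":[[0,0,30],[0,0,35],[0,0,25],[0,0,12],[0,0,4.5],[0,0,0],[0,0,0],[0,0,0],[0,0,0],[0,0,0],[0,0,0]],"dr":[[0,0,0],[0,0,0],[0,0,0],[0,0,0],[0,0,0],[0,0,0],[0,0,0],[0,0,0],[0,0,0],[0,0,0],[0,0,0]],"fingers":[0.5,0.5,0.5,0.5,0.5,0.5,0.5,0.05,0.05,0.05,0.05]}' 25
python3 - <<'E'
from h import *
go((.4573+.08*np.cos(np.radians(7.1)),-.3192-.08*np.sin(np.radians(7.1)),.083))
E
```

```text
t: 22.48
tool_pos: [0.4571, -0.3201, 0.0836]
orientation: [[-0.993, 0.122, 0.001], [0.122, 0.993, -0.001], [-0.001, -0.001, -1.0]]
wrist_force: [-1.5, -0.5, 4.6]
width: 0.0133
grasp_force: 28.4
t 22.48 tcp [ 0.4571 -0.3201  0.0836] yaw 173.01 z [ 5.e-04 -7.e-04 -1.e+00] delta mm [-80.1   0.7   0.6] dr z 0 w 0.013307246756235812 q7 58.7
```

```bash
python3 -m inch '{"delta_pos":[[-6,0,0],[-10,0,0],[-10,0,0],[-10,0,0],[-10,0,0],[-10,0,0],[-10,0,0],[-8,0,0],[-4,0,0],[-2,0,0],[-1,0,0],[0,0,0],[0,0,0]],"dr":[[0,0,0],[0,0,0],[0,0,0],[0,0,0],[0,0,0],[0,0,0],[0,0,0],[0,0,0],[0,0,0],[0,0,0],[0,0,0],[0,0,0],[0,0,0]],"fingers":[0.05,0.05,0.05,0.05,0.05,0.05,0.05,0.05,0.05,0.05,0.05,0.05,0.05]}'
```

```text
t: 24.1
tool_pos: [0.533, -0.3295, 0.0836]
orientation: [[-0.993, 0.122, -0.009], [0.122, 0.993, -0.001], [0.009, -0.002, -1.0]]
wrist_force: [-11.7, 0.9, 15.6]
width: 0.0133
grasp_force: 29.8
```

```bash
python3 -m inch '{"delta_pos":[[0,0,0],[0,0,0],[0,0,0],[0,0,-20],[0,0,-40],[0,0,-40],[0,0,-10],[0,0,0],[0,0,0]],"dr":[[0,0,0],[0,0,0],[0,0,0],[0,0,0],[0,0,0],[0,0,0],[0,0,0],[0,0,0],[0,0,0]],"fingers":[0.5,0.5,0.5,0.5,0.5,0.5,0.5,0.5,0.5]}'
python3 - <<'E'
from h import *
f=optics.grab_frame("wrist"); P=cloud(f); cv2.imwrite("pics/w3.png",cv2.resize(f["frame"][100:340,140:380,::-1],(600,600)))
for c,r,lo,hi in (((.5813,-.335),.03,.064,.08),((.535,-.329),.03,.078,.095)):
    m=(np.hypot(P[...,0]-c[0],P[...,1]-c[1])<r)&(P[...,2]>lo)&(P[...,2]<hi);q=P[m]
    if m.any(): print(m.sum(),q.mean(0).round(4),cv2.minAreaRect(q[:,:2].astype(np.float32)))
go((.4573,-.3192,.083))
E
```

```text
t: 25.22
tool_pos: [0.5364, -0.3297, 0.192]
orientation: [[-0.993, 0.122, -0.002], [0.122, 0.993, 0.0], [0.002, 0.0, -1.0]]
wrist_force: [-0.0, -0.4, 0.3]
width: 0.0424
grasp_force: 0.0
584 [ 0.5792 -0.3354  0.0724] ((0.581466019153595, -0.33561936020851135), (0.011842253617942333, 0.04496258124709129), 82.76557922363281)
450 [ 0.5304 -0.3292  0.0854] ((0.5311314463615417, -0.3294858932495117), (0.013673943467438221, 0.023407943546772003), 83.51384735107422)
t 25.27 tcp [ 0.5364 -0.3297  0.1918] yaw 173.02 z [-2.3e-03  7.0e-04 -1.0e+00] delta mm [ 79.5   0.7 109. ] dr z 0 w 0.04262684786747144 q7 71.0
```

View pics/w3.png

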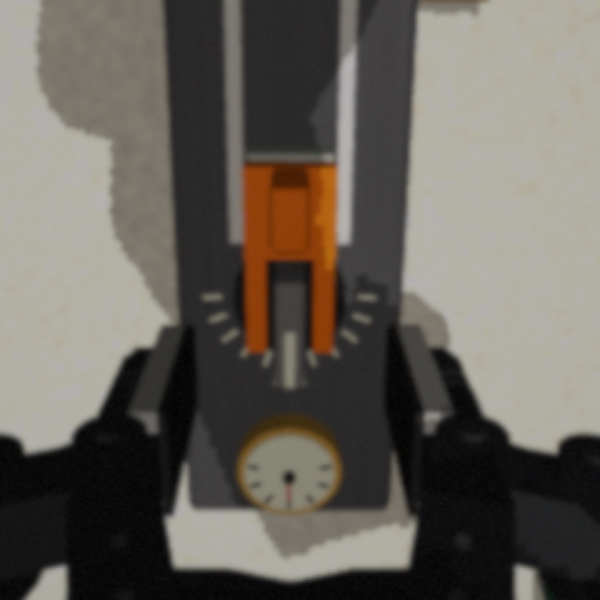

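```bash
python3 -m inch '{"delta_pos":[[18,0,0],[18,0,0],[0,0,30],[0,0,35],[0,0,25],[0,0,12],[0,0,5],[0,0,0],[0,0,0],[0,0,0]],"dr":[[0,0,0],[0,0,0],[0,0,0],[0,0,0],[0,0,0],[0,0,0],[0,0,0],[0,0,0],[0,0,0],[0,0,0]],"fingers":[0,0,0,0,0,0,0,0,0,0]}'
python3 -m inch '{"delta_pos":[[-4,0,0],[-3,0,0],[-2,0,0],[-1,0,0],[0,0,0]],"dr":[[0,0,0],[0,0,0],[0,0,0],[0,0,0],[0,0,0]],"fingers":[0,0,0,0,0]}'
```

```text
t: 26.52
tool_pos: [0.5019, -0.3255, 0.0868]
orientation: [[-0.993, 0.122, 0.001], [0.122, 0.993, -0.001], [-0.001, -0.001, -1.0]]
wrist_force: [0.2, 0.3, 0.4]
width: 0.0001
grasp_force: 0.0
t: 27.15
tool_pos: [0.5091, -0.3264, 0.0857]
orientation: [[-0.993, 0.122, -0.005], [0.122, 0.993, -0.0], [0.005, -0.001, -1.0]]
wrist_force: [-4.7, 1.0, 3.5]
width: 0.0002
grasp_force: 3.0
```

```bash
python3 -m inch '{"delta_pos":[[-2,0,0],[0,0,0]],"dr":[[0,0,0],[0,0,0]],"fingers":[0,0]}' | egrep 'pos|wrist'
python3 -m inch '{"delta_pos":[[-2,0,0],[0,0,0]],"dr":[[0,0,0],[0,0,0]],"fingers":[0,0]}'| egrep 'pos|wrist'
python3 -m inch '{"delta_pos":[[-2,0,0],[0,0,0]],"dr":[[0,0,0],[0,0,0]],"fingers":[0,0]}'| egrep 'pos|wrist'
```

```text
tool_pos: [0.5093, -0.3265, 0.0855]
wrist_force: [-8.9, 2.7, 6.7]
tool_pos: [0.5094, -0.3265, 0.0852]
wrist_force: [-14.0, 3.2, 8.8]
tool_pos: [0.5095, -0.3266, 0.085]
wrist_force: [-17.6, 3.1, 12.5]
```

```bash
python3 -m inch '{"delta_pos":[[-2,0,0],[-2,0,0],[0,0,0]],"dr":[[0,0,0],[0,0,0],[0,0,0]],"fingers":[0,0,0]}' | egrep 'pos|wrist'
python3 -m inch '{"delta_pos":[[10,0,0],[10,0,-3],[0,0,-30],[0,0,-40],[0,0,-35],[-20,0,0],[-20,0,0],[0,0,0],[0,0,0],[0,0,0]],"dr":[[0,0,0],[0,0,0],[0,0,0],[0,0,0],[0,0,0],[0,0,0],[0,0,0],[0,0,0],[0,0,0],[0,0,0]],"fingers":[0,0,0,0,0,0.5,0.5,0.5,0.5,0.5]}'
python3 - <<'E'
from h import *
f=optics.grab_frame("wrist"); P=cloud(f); cv2.imwrite("pics/w4.png",cv2.resize(f["frame"][100:340,140:380,::-1],(600,600)))
u=np.array([np.cos(np.radians(7.1)),-np.sin(np.radians(7.1))]);v=np.array([-u[1],u[0]])
k=np.array([.5813,-.3353]); D=P[...,:2]-k; X=D@u;Y=D@v;Z=P[...,2]
def ext(n,m): print(n,m.sum(),"x",np.percentile(X[m],[1,99]).round(4),"y",np.percentile(Y[m],[1,99]).round(4),"z",np.median(Z[m]).round(4))
ext("bar",(np.hypot(X,Y)<.03)&(Z>.064)); ext("tab",(abs(X+.05)<.03)&(abs(Y)<.02)&(Z>.078))
ext("fork",(abs(X+.04)<.06)&(abs(Y)<.022)&(Z>.051)&(Z<.06))
m=(abs(X)<.25)&(abs(Y)<.06)&(Z>.026)&(Z<.034);ext("panel",m)
m=(np.hypot(X-.086,Y)<.03)&(Z>.04)&(Z<.05);ext("gauge",m)
go((.45,-.2,.25))
E
```

```text
tool_pos: [0.5098, -0.3268, 0.0846]
wrist_force: [-24.2, 5.6, 17.8]
t: 29.52
tool_pos: [0.5405, -0.3303, 0.194]
orientation: [[-0.993, 0.122, -0.001], [0.122, 0.993, -0.0], [0.001, -0.0, -1.0]]
wrist_force: [0.0, -1.1, -0.6]
width: 0.0426
grasp_force: 0.0
bar 574 x [-0.0219  0.0214] y [-0.0064  0.0054] z 0.0727
tab 10326 x [-0.0613 -0.0443] y [-0.0197  0.0197] z 0.2585
fork 1564 x [-0.0619  0.0158] y [-0.018   0.0173] z 0.0568
panel 16065 x [-0.1578  0.1136] y [-0.0488  0.0485] z 0.0308
gauge 1145 x [0.063  0.1087] y [-0.0223  0.0218] z 0.0436
t 29.57 tcp [ 0.5406 -0.3303  0.1941] yaw 173.02 z [-5.e-04 -2.e-04 -1.e+00] delta mm [105.8 118.3 -55.9] dr z 0 w 0.04259693628355689 q7 71.3
```

Run:
```python
from h import *
f=optics.grab_frame("scene"); P=cloud(f)
for n,c,r,lo,hi in (("jar",(.528,.003),.04,.05,.07),("thin",(.4073,0),.045,.13,.16),("cup",(.648,.006),.045,.045,.07)):
    m=(np.hypot(P[...,0]-c[0],P[...,1]-c[1])<r)&(P[...,2]>lo)&(P[...,2]<hi);print(n,m.sum(),P[m].mean(0).round(4),np.round(cv2.minEnclosingCircle(P[m][:,:2].astype(np.float32))[0],4))
cv2.imwrite("pics/s9.png",cv2.resize(f["frame"][50:290,50:370,::-1],(800,600)))
```

```text
jar 137 [0.5292 0.006  0.0578] [0.5273 0.0045]
thin 87 [0.409  0.003  0.1387] [0.4075 0.0022]
cup 159 [0.6465 0.0062 0.0537] [0.6477 0.0067]
```

View pics/w4.png

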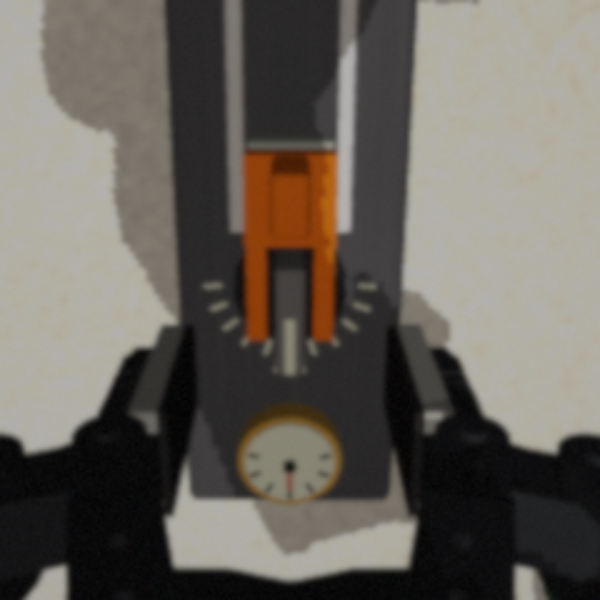

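View pics/s9.png

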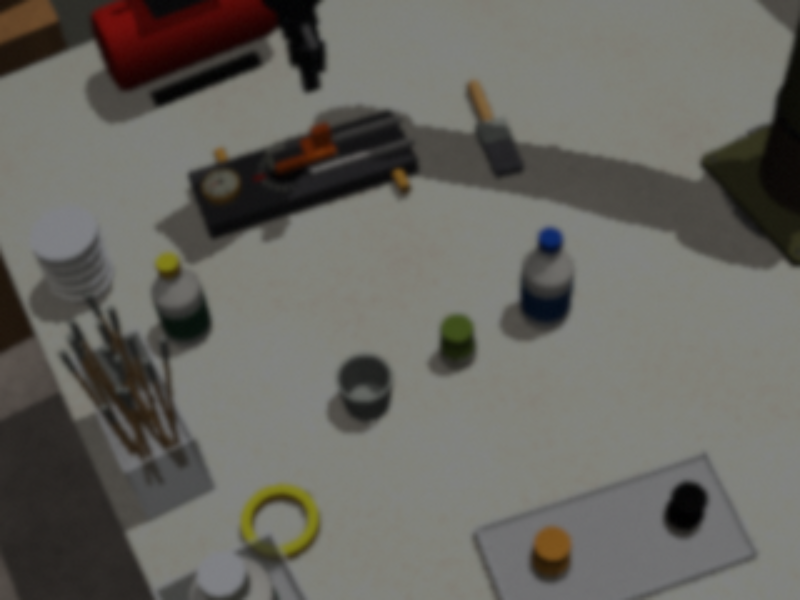

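The scene picture shows the jar upright at (457,338), midway between the thinner bottle at (547,280) and the cup at (365,385). The wrist picture shows the fork at (290,290) on either side of the bar, with the pointer end at (290,345) towards the gauge. The gripper is clear of everything.

```bash
python3 -c "
from cell import ctrl
print(ctrl.hand_in())"
```

```text
the job is handed in; nothing more can be done
None
```

I handed the job in with no verdict returned: the olive jar stands upright midway between the thinner bottle and the cup, the knob is within about 0.01 rad of the red mark, and the lock is against a hard stop after about 75 mm of measured travel, a thin margin over the required 74 mm.

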